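# Rehang a lift-off specimen box door on its sprung hinge pins

### The arm

A 6-joint arm with a two-finger parallel gripper is mounted at the origin on the work surface. World frame = base frame: x ahead of the robot, y to its left, z up, the work surface at z = 0. Lengths are in mm, angles in rad, forces in N, time in s.
With the tool pointing down it reaches from about 300 to 875 mm from the base axis. Payload 6.4 kg.
Tool frame: the origin (TCP) lies midway between the tips of the shut fingers; the grasp point (between the pads) lies bot.pinch_z behind it (bot.pinch_z is the distance from the TCP to the grasp point, in mm); y points along the fingers, z is the direction in which the jaws open and shut, and the axes are right-handed (so a half turn about y gives the same grasp; the last joint's range is limited). The gripper opens to 88 mm and grips with 3 to 60 N. Pads are 18 mm wide; open, the fingers measure 123 mm over their backs; the gripper's body (75 mm by 187 mm) begins 45 mm behind the grasp point.
Start: joints at [0.943, 0.181, 1.607, -0, 1.354, -0.206], TCP at [235.397, 524.623, 238.714] pointing down, gripper open.
Joint ranges: [-2.99, 2.99], [-0.89, 2.07], [0.3, 2.58], [-1.14, 4.28], [0, 2.63], [-3.12, 3.12]. Speed limits (rad/s): [2.57, 2.57, 3.01, 3.14, 3.14, 3.14].

### API

Orientations are given as a unit quaternion [w, x, y, z].
In Python, from workcell import bot, snapshot, calibration, workorder, models gives the robot as it stands.
- The arm moves only by the tool jog_arm, never from a script. Its argument "deltas" is a list that holds one entry, the list of rows, each a list of 7 numbers: the opening, from 0 (shut) to 1 (fully open), then the shift along the tool's x, y, z each as a share of 0.1 m, from -1 to 1, then the turn, a rotation vector about the tool's x, y, z each as a share of 45 degrees, from -1 to 1. A call has 1 to 20 rows; each row shifts and turns the commanded pose from where the row before left it, along the tool's axes as they then stand; what a row does not reach is not made up. A row lasts 1/8 s, in which the tool goes at most 62.5 mm and 10.7 degrees, less where a joint would pass 70% of its speed; a pose out of reach is approached as far as the arm can. A call with a number of a shift or a turn outside -1 to 1 is refused whole. A call with a gripper value outside its range is refused whole. The fingers move at their own pace and stop on an object; "newtons" is the grip in N (left out, the last holds). Time passes only in rows, so rows that do not move let the fingers close. It gives the time, the measured TCP pose, the force and the opening at its end, in the units of the state.
- bot.get_state(): the state, without advancing time (a new reading comes with each control period).
- snapshot(name): name is "scene" or "top" or "wrist"; returns the picture (480x640x3 uint8, red, green, blue); there is no depth.
- calibration(name): a dict with "fx", "fy", "cx", "cy" (pixels), "R" (3x3) and "t" (3): a world point X has camera coordinates R X + t; the wrist camera has in their place "tool_from_camera" (4x4, takes a point from camera to tool coordinates, whose origin is the TCP and whose axes are the tool frame's). Camera axes: x right, y down, z forward; pixel columns grow to the right and rows downward; lengths in mm; the calibration is good to about 2 mm. A picture is of the moment at which its call begins: read the wrist's pose just before it. calibration takes no time and is no camera call.
- workorder.job_done(): hands the job in, once; it reports no verdict.
Trained networks look in the newest picture that a camera, given by its name, has taken for a name from the list of things; names that differ only in an ending like _2 or _b are one class to them, and where a whole thing is asked for, a point or a joint stands for the part that bears it (a point fixed in the world has none). Each returns a list of dicts, best first, with "conf" (0 to 1); they miss things now and then, are a little off and sometimes report something else, mostly with a low value. They report only what shows in the picture. A call takes as long as a camera call. They do not tell look-alikes from the thing itself.
- models.regions_of(camera, label): "mask" (480x640 bool, what is visible of it) and "point" ([row, column] in pixels, amid what is visible of it).
The state is a dict: "time_s": time; "q": joint angles; "qd": joint speeds; "joint_efforts": joint torques, N m; "tool_pos": TCP position; "tcp_rot": TCP orientation; "contact_force": force on the tool from outside, world axes, zero at the start; "ft_torque": the same for the moment, N m; "gripper_width": finger opening in mm.
Only numpy, scipy, OpenCV 4.12 (cv2) and the standard library are available. Lean on these libraries where they do the work, as an engineer would, in place of code of your own. Each camera call takes 0.05 s, during which the arm holds its last target. There are 200 camera calls.

### The job

Two white specimen boxes stand on the bench and share one small grey lift-off door. Squeeze the two upright tabs on top of the door fully together to draw in its sprung hinge pins, lift the door straight off its box, and hang it in the empty hinge bracket of the other box: lower it gently until its barrel sits fully home in the cradles, let go so that both pins spring out into the eyes, and leave it hanging still. Feel for the bracket, which may be a little to either side of the middle of its box; never force or drop the door, keep it off the bench, and leave the vial and the dish where they are.

Things in the scene. Friction and masses are not known exactly. Their poses are not given: they have to be found in the camera images.
- door_grip (a point): Grip point of the door: midway between its two upright steel tabs, half-way up them. y along the hinge barrel, z up. A tab stands on the +y and the -y side, each 24 mm wide along x, 6 mm thick, reaching 21 mm above and 21 mm below this point. Outer faces 64 mm apart when free, 46 mm when squeezed fully together along y.
- door_axis (a point): Middle of the door's hinge barrel, 33 mm straight below the grip point; same axes. The barrel is a tube 18 mm thick and 120 mm long along y, with an 8 mm pin in each end. The grey panel hangs below it: 84 mm wide, 5 mm thick, down to 108 mm below this point.
- pin_left (a joint): How far the pin at the door's +y end is drawn in with its tab (m): 0 out (sticks out 9 mm), 0.009 fully in (flush with the barrel's end). Spring 4.5 N at first, 8.5 N at the end; a grip of 25 to 30 N holds both pins fully in.
- pin_right (a joint): The same for the pin at the door's -y end: 0 out, 0.009 fully in.
- door: The door with its pins, about 0.22 to 0.35 kg in all; origin and axes as door_axis.
- box_a_hinge (a point): Middle of the hinge axis of the box that has the door at the start, 140 mm above the bench. x points from the box's front into the box, y along the hinge, z up. The door hangs here centred, in a bracket like the other box's. The door is free to rise once both pins are fully in.
- box_b_hinge (a point): Nominal middle of the hinge axis of the doorless box, 140 mm above the bench; axes as box_a_hinge. The real steel bracket was fixed by eye: its middle is up to 12 mm to either side of this point along y (its x and height are true). A barrel fully home has its axis at this height; one that stands on an end plate is 19 mm too high and pushes the tool up on that side.
- box_b: The doorless white box, 130 mm deep, 170 wide, 130 high; origin under its centre, 83 mm behind the nominal hinge middle. Bracket: two end plates with inner faces 125 mm apart, 10 mm thick along y, 36 mm along x, tops 10 mm above the axis, each with an 11 mm square eye on the axis for a pin; inside each plate a V cradle, 27 mm wide at its mouth, centres the barrel along x.
- box_a: The white box that has the door at the start, same make and bracket; origin under its centre. More than 30 N between the door and either box does damage.
- vial: Bystander: amber vial 26 mm across, 50 mm high, origin under its centre.
- dish: Bystander: white dish 70 mm across, 18 mm high, origin under its centre.
Things that resemble listed ones, but are neither listed nor needed, are in the scene too. What is meant by the door is not orange, and is the smaller of those in its own colour.

How it is judged (in metres and radians):
On the way:
1. the door is off the first box, clear above its bracket (z of door_axis in the frame of box_a_hinge above 0.03 m and contact force between door and box_a below 0.1 N), for 0.2 s.
At the end, for the whole second after the job is handed in: The door hangs in the other box's bracket: barrel within 4 mm of the hinge axis in height, 5 mm in x, 16 mm along y, parallel within 0.08 rad; panel within 0.25 rad of upright; both pins sprung out (each drawn in less than 2 mm); let go and still (under 0.03 m/s) (z of door_axis in the frame of box_b_hinge between -0.004 and 0.004 m and x of door_axis in the frame of box_b_hinge between -0.005 and 0.005 m and y of door_axis in the frame of box_b_hinge between -0.016 and 0.016 m and value of joint each of pin_left, pin_right below 0.002 m and angle between door_axis's own z axis and vertical below 0.25 rad and angle between the y axis of door_axis and the y axis of box_b_hinge, either way round below 0.08 rad and linear speed of door below 0.03 m/s); the robot touches nothing.
It fails at once if door and first box pressed together with more than 30 N (contact force between door and box_a above 30 N).
It fails at once if door and second box pressed together with more than 30 N (contact force between door and box_b above 30 N).
It fails at once if the door dropped or tipped over (more than 0.9 rad from upright) (angle between door_axis's own z axis and vertical above 0.9 rad).
It fails at once if the door below the height of a hung door by more than 20 mm (dropped, or set on the bench) (height (world z) of door_axis below 0.12 m).
It fails at once if the vial or the dish moved by more than 30 mm (distance of any of vial, dish from where it was at the start of the episode above 0.03 m).
It also fails if it takes over 58 s, if anything falls off the work surface, if the arm or the gripper's body presses on something with over 40 N, if the wrist force passes 120 N, or if a joint passes its speed limit or range.

## Working session

There is one attempt and no reset: what is moved stays moved. The work goes in short steps, Python scripts to look and compute and a tool call to move; the robot and the scene stay as the last step left them, time stands still between calls to the robot, and variables do not carry over. Pictures are saved under pics/ and viewed, about 8 in all and at most 12, crops included, and the job is handed in when it is done.

Besides the shell and the picture viewer there is one more tool, called by a JSON object that holds its "api" and its "payload", one argument or row to a line. jog_arm: Moves the arm, as the interface text tells. Shift numbers are shares of 0.1 m and turn numbers shares of 45 degrees, none past 1 either way. Its arguments: {"type":"object","properties":{"deltas":{"type":"array"},"newtons":{"type":"number"}},"required":["deltas"]}

```bash
ls; mkdir -p pics; python3 - <<'E'
from workcell import bot,snapshot,calibration,models
import cv2,numpy as np
s=bot.get_state();print({k:np.round(v,3) for k,v in s.items()},bot.pinch_z)
for n in("scene","top"):
    cv2.imwrite(f"pics/{n}0.png",snapshot(n)[:,:,::-1])
    c=calibration(n);print(n,c)
    for l in("door","box_a","box_b","vial","dish"):
        print(l,[(round(r["conf"],2),np.round(r["point"]),int(r["mask"].sum())) for r in models.regions_of(n,l)])
print(calibration("wrist"))
E
```

```text
pics
{'time_s': np.float64(0.0), 'q': array([ 0.943,  0.182,  1.608,  0.   ,  1.354, -0.206]), 'qd': array([ 0.   ,  0.   , -0.   ,  0.001, -0.001,  0.   ]), 'joint_efforts': array([-1.0000e-03, -4.3386e+01, -3.4185e+01,  7.0000e-02,  3.8000e-02,
       -0.0000e+00]), 'tool_pos': array([235.098, 524.19 , 237.849]), 'tcp_rot': array([-0.691,  0.692, -0.148,  0.148]), 'contact_force': array([-1.072,  0.013,  0.19 ]), 'ft_torque': array([0.04 , 0.026, 0.047]), 'gripper_width': np.float64(88.086)} 18.700000000000003
scene {'fx': 583.570338156996, 'fy': 583.570338156996, 'cx': 324.38105988920825, 'cy': 238.1278763675692, 'R': array([[-0.6636053 ,  0.74782645, -0.01958565],
       [ 0.44449226,  0.37310421, -0.81438313],
       [-0.60170976, -0.54913463, -0.579997  ]]), 't': array([ 461.34580064,  -34.20306844, 1744.04566231])}
door [(0.81, array([179., 245.]), 1092), (0.63, array([227., 324.]), 586), (0.56, array([198., 346.]), 2068)]
box_a [(0.91, array([352., 426.]), 8160), (0.6, array([265., 294.]), 5427)]
box_b [(0.91, array([352., 426.]), 8160), (0.6, array([265., 294.]), 5427)]
vial
[... 633 characters left out ...]
02., 170.]), 3968), (0.58, array([207., 325.]), 3628)]
vial [(0.64, array([240., 251.]), 59), (0.44, array([240., 320.]), 443)]
dish [(0.58, array([276., 261.]), 506), (0.51, array([240., 249.]), 69), (0.37, array([238., 320.]), 394)]
{'fx': 343.61711520039955, 'fy': 343.61711520039955, 'cx': 314.6589400193018, 'cy': 233.71026095192235, 'tool_from_camera': array([[-5.17814294e-04,  9.66436711e-01,  2.56904294e-01,
        -6.66274718e+01],
       [ 4.18083278e-04, -2.56904096e-01,  9.66436811e-01,
        -1.46217759e+02],
       [ 9.99999779e-01,  6.07842185e-04, -2.71022415e-04,
         4.82461295e-01],
       [ 0.00000000e+00,  0.00000000e+00,  0.00000000e+00,
         1.00000000e+00]])}
```

View pics/scene0.png

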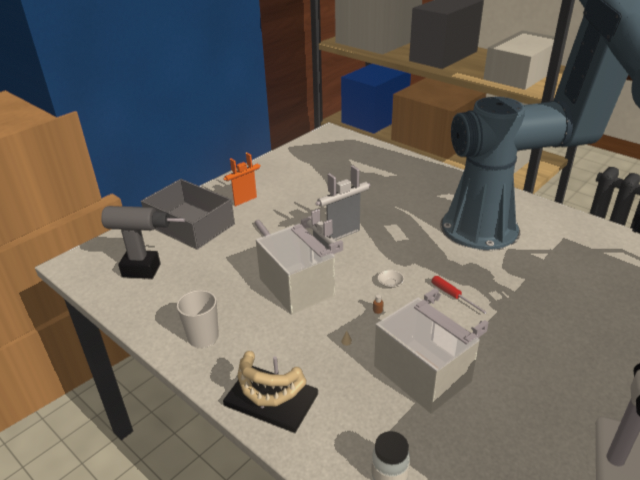

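View pics/top0.png

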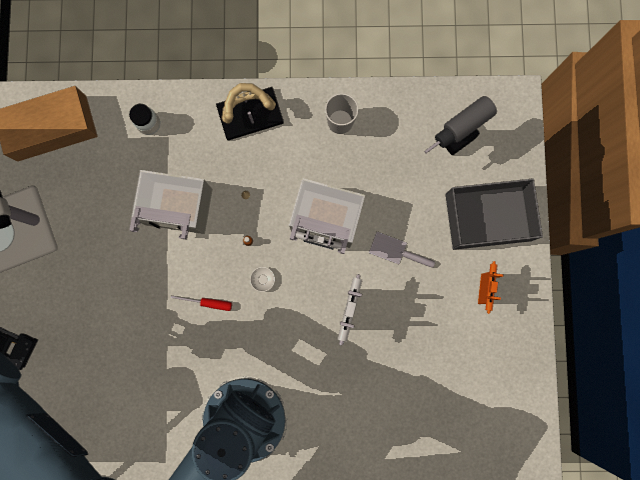

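The pictures show three doors. The big grey one stands free at top (350,308), the orange one is at (490,287), and a small grey one hangs on the middle box at (318,240). The small grey one fits the description. The doorless box is at (170,202), the vial at (248,240) and the dish at (262,279). I'll check the choice in a close crop.

```bash
cat > h.py <<'E'
import numpy as np,cv2
from workcell import bot,snapshot,calibration,models
from scipy.spatial.transform import Rotation as Ro
def tool():
    s=bot.get_state();q=s["tcp_rot"];R=Ro.from_quat([q[1],q[2],q[3],q[0]]).as_matrix()
    return R,np.array(s["tool_pos"])
def cam(n):
    c=calibration(n)
    if n=="wrist":
        R,p=tool();T=np.array(c["tool_from_camera"])
        Rw=R@T[:3,:3];o=R@T[:3,3]+p
    else:
        Rw=np.array(c["R"]).T;o=-Rw@np.array(c["t"])
    return c,Rw,o
def ray(n,u,v,z,C=None):
    c,Rw,o=C or cam(n)
    d=Rw@np.array([(u-c["cx"])/c["fx"],(v-c["cy"])/c["fy"],1]);return o+d*(z-o[2])/d[2]
def proj(n,X,C=None):
    c,Rw,o=C or cam(n);p=Rw.T@(np.array(X)-o);return c["fx"]*p[0]/p[2]+c["cx"],c["fy"]*p[1]/p[2]+c["cy"]
E
python3 - <<'E'
from h import *
im=cv2.imread("pics/top0.png")[165:265,125:375]
cv2.imwrite("pics/c1.png",cv2.resize(im,None,fx=3.2,fy=3.2,interpolation=cv2.INTER_CUBIC))
R,p=tool();print(R.round(3))
for u,v in[(293,232),(345,247),(318,240),(135,218),(190,232)]:print(u,v,ray("top",u,v,150).round())
for u,v in[(248,240)]:print(ray("top",u,v,50).round())
print(ray("top",262,279,18).round(),ray("top",350,308,180).round())
E
```

```text
[[ 0.912 -0.     0.409]
 [-0.409  0.     0.912]
 [-0.    -1.    -0.   ]]
293 232 [ 492. -141.  150.]
345 247 [ 452. -274.  150.]
318 240 [ 471. -205.  150.]
135 218 [532. 265. 150.]
190 232 [494. 123. 150.]
[485. -15.  50.]
[380. -50.  18.] [ 297. -282.  180.]
```

View pics/c1.png

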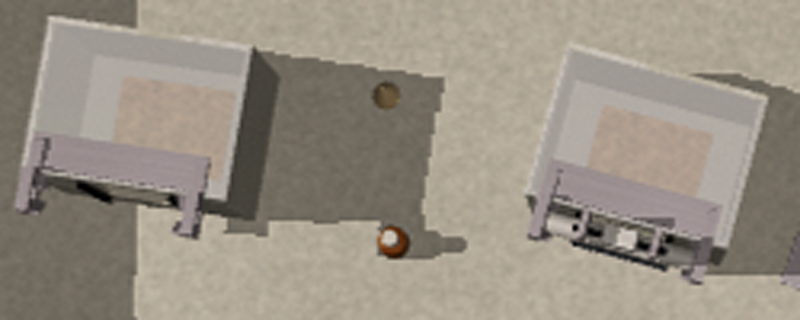

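The crop confirms it: the small grey door with tabs hangs on the middle box, and the left box's bracket is empty. On the way over I'll look at box B from above.

{"api": "jog_arm", "payload": {
  "deltas": [
    [[1, 0.485, -0.03, -0.234, 0, 0, 0], [1, 0.485, -0.03, -0.234, 0, 0, 0], [1, 0.485, -0.03, -0.234, 0, 0, 0], [1, 0.485, -0.03, -0.234, 0, 0, 0], [1, 0.485, -0.03, -0.234, 0, 0, 0], [1, 0.485, -0.03, -0.234, 0, 0, 0], [1, 0.485, -0.03, -0.234, 0, 0, 0], [1, 0.485, -0.03, -0.234, 0, 0, 0], [1, 0, 0, 0, 0, -0.2, 0], [1, 0, 0, 0, 0, 0, 0], [1, 0, 0, 0, 0, 0, 0]]
  ]
}}

```text
time_s: 1.98
tool_pos: [512.4, 195.4, 262.7]
tcp_rot: [0.701, -0.701, 0.094, -0.094]
contact_force: [-0.1, 0.2, 0.4]
gripper_width: 88.1
```

```bash
python3 - <<'E'
from h import *
R,p=tool();print(R.round(3),p)
np.save("B.npy",np.c_[R,p])
cv2.imwrite("pics/wB.png",snapshot("wrist")[:,:,::-1])
E
```

```text
[[ 0.965 -0.     0.264]
 [-0.264  0.     0.965]
 [-0.    -1.     0.   ]] [512.41761033 195.40607146 262.70367412]
```

View pics/wB.png

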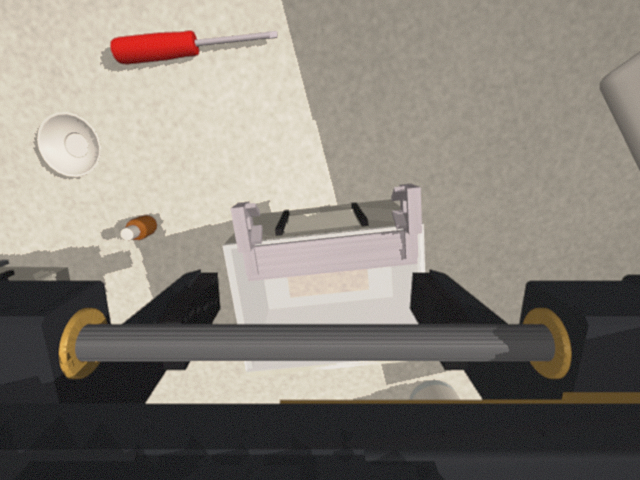

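Wrist view of box B: the end plates are at about (242,215) and (413,195), with the box front edge behind them. I'll crop for the corners.

```bash
python3 - <<'E'
from h import *
im=cv2.imread("pics/wB.png")[175:290,220:440]
cv2.imwrite("pics/c2.png",cv2.resize(im,None,fx=3.6,fy=3.6,interpolation=cv2.INTER_CUBIC))
E
```

```text
(no output)
```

View pics/c2.png

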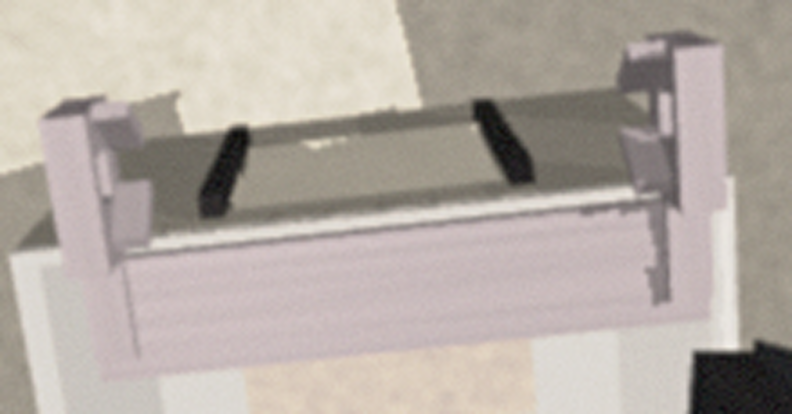

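```bash
python3 - <<'E'
from h import *
C=cam("wrist")
P=lambda a,b:ray("wrist",220+a/3.6,175+b/3.6,150,C)
lo,li,ri,ro=P(43,118),P(90,115),P(675,44),P(722,42)
print(lo,li,ri,ro,np.linalg.norm(lo-ro),np.linalg.norm(li-ri))
y=(ro-lo)/np.linalg.norm(ro-lo);x=np.array([y[1],-y[0],0])
m=(lo+ro+li+ri)/4+18*x;print("mid",m,"yaw",np.degrees(np.arctan2(-y[0],y[1])))
# box front top corners at z=130 (white): crop (12,255) left front, (735,178) right front
Q=lambda a,b:ray("wrist",220+a/3.6,175+b/3.6,130,C)
a,b=Q(12,255),Q(735,178);n=(a+b)/2-18*x
print("box corners",a,b,np.linalg.norm(a-b),"nominal",n,"offset",(m-n)@y)
R,p=tool();print("tool yaw",np.degrees(np.arctan2(-R[0,2],R[1,2])),p)
E
```

```text
[478.30197966 139.85082017 150.        ] [480.30615794 149.68376026 150.        ] [498.07965867 272.40712137 150.        ] [500.24591327 281.96523442 150.        ] 143.79861946744984 124.0037124077304
mid [507.02260691 208.22990098 150.        ] yaw -8.777737101123384
box corners [509.75711109 116.56550239 130.        ] [536.04919036 284.29918701 130.        ] 169.78180817600955 nominal [505.11397121 203.17917778 130.        ] offset 5.282829184066235
tool yaw -15.242620170588195 [512.35166284 195.5491245  262.71445441]
```

{"api": "jog_arm", "payload": {
  "deltas": [
    [[1, 0.082, 0, -0.497, 0, 0, 0], [1, 0.082, 0, -0.497, 0, 0, 0], [1, 0.082, 0, -0.497, 0, 0, 0], [1, 0.082, 0, -0.497, 0, 0, 0], [1, 0.082, 0, -0.497, 0, 0, 0], [1, 0.082, 0, -0.497, 0, 0, 0], [1, 0.082, 0, -0.497, 0, 0, 0], [1, 0.082, 0, -0.497, 0, 0, 0], [1, 0, 0, 0, 0, 0.033, 0], [1, 0, 0, 0, 0, 0, 0], [1, 0, 0, 0, 0, 0, 0]]
  ]
}}

```text
time_s: 3.4
tool_pos: [472.3, -204.4, 262.7]
tcp_rot: [0.7, -0.7, 0.102, -0.102]
contact_force: [-0.6, -0.1, 0.3]
gripper_width: 88.1
```

```bash
python3 - <<'E'
from h import *
R,p=tool();print(R.round(3),p)
im=snapshot("wrist")[:,:,::-1];cv2.imwrite("pics/wA.png",im)
cv2.imwrite("pics/c3.png",cv2.resize(im[150:300,210:430],None,fx=3.6,fy=3.6,interpolation=cv2.INTER_CUBIC))
E
```

```text
[[ 0.959  0.     0.285]
 [-0.285  0.     0.959]
 [-0.    -1.     0.   ]] [ 472.28513339 -204.39255875  262.70878656]
```

View pics/c3.png

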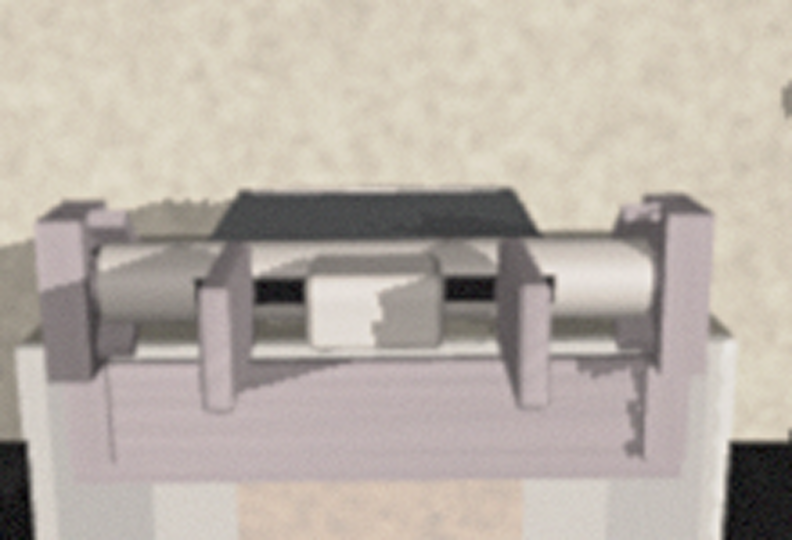

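The close view shows the small door on box A. Its tab tops are at crop (218,347) and (535,345), and the plates are at x≈62 and 690.

```bash
python3 - <<'E'
from h import *
C=cam("wrist")
P=lambda a,b,z=150:ray("wrist",210+a/3.6,150+b/3.6,z,C)
lo,li,ri,ro=P(38,220),P(85,218),P(667,213),P(712,211)
y=(ro-lo)/np.linalg.norm(ro-lo);x=np.array([y[1],-y[0],0])
m=(lo+ro+li+ri)/4+18*x
print("hinge",m,"yaw",np.degrees(np.arctan2(-y[0],y[1])),np.linalg.norm(ro-lo))
t=[P(*k,194) for k in[(202,287),(234,286),(205,408),(234,408),(520,285),(551,284),(520,405),(550,405)]]
T=np.mean(t,0);print("tabs",T,"span",np.linalg.norm(t[1+4]-t[0]),(T-m)@x,(T-m)@y)
R,p=tool();print("err in tool",R.T@(T-p),R.T@(m-p))
E
```

```text
hinge [ 473.78813894 -204.39625434  150.        ] yaw -15.723364701501609 143.38335417991343
tabs [ 471.65492651 -203.63912475  194.        ] span 62.55143347528932 -2.258567251211526 0.15071316313387362
err in tool [-0.87866125 68.77789417  0.57204992] [  1.37880868 112.77802657   0.44548512]
```

{"api": "jog_arm", "payload": {
  "deltas": [
    [[1, 0, 0.3, 0.005, 0, -0.018, 0], [1, 0, 0.3, 0, 0, 0, 0], [1, 0, 0.25, 0, 0, 0, 0], [1, 0, 0.15, 0, 0, 0, 0], [1, 0, 0.06, 0, 0, 0, 0], [1, 0, 0, 0, 0, 0, 0], [1, 0, 0, 0, 0, 0, 0]]
  ]
}}

```text
time_s: 4.32
tool_pos: [472.8, -205.8, 157.7]
tcp_rot: [-0.7, 0.701, -0.097, 0.098]
contact_force: [-0.5, 0.8, 0.1]
gripper_width: 87.7
```

{"api": "jog_arm", "payload": {
  "deltas": [
    [[0, 0, 0, 0, 0, 0, 0], [0, 0, 0, 0, 0, 0, 0], [0, 0, 0, 0, 0, 0, 0], [0, 0, 0, 0, 0, 0, 0], [0, 0, 0, 0, 0, 0, 0], [0, 0, 0, 0, 0, 0, 0], [0, 0, 0, 0, 0, 0, 0], [0, 0, 0, 0, 0, 0, 0]]
  ],
  "newtons": 28
}}

```text
time_s: 5.32
tool_pos: [472.4, -205.5, 157.0]
tcp_rot: [-0.7, 0.7, -0.097, 0.098]
contact_force: [-0.7, 1.4, 5.4]
gripper_width: 45.5
```

{"api": "jog_arm", "payload": {
  "deltas": [
    [[0, 0, -0.03, 0, 0, 0, 0], [0, 0, -0.03, 0, 0, 0, 0], [0, 0, -0.03, 0, 0, 0, 0], [0, 0, 0, 0, 0, 0, 0]]
  ]
}}

```text
time_s: 5.82
tool_pos: [472.2, -205.5, 165.8]
tcp_rot: [-0.7, 0.7, -0.097, 0.097]
contact_force: [0.2, -0.5, -2.7]
gripper_width: 45.0
```

Free: the reading of about 2.7 N matches the door's weight. I'll lift clear and see how the door sits in the hand.

{"api": "jog_arm", "payload": {
  "deltas": [
    [[0, 0, -0.2, 0, 0, 0, 0], [0, 0, -0.25, 0, 0, 0, 0], [0, 0, -0.25, 0, 0, 0, 0], [0, 0, -0.25, 0, 0, 0, 0], [0, 0, -0.25, 0, 0, 0, 0], [0, 0, -0.1, 0, 0, 0, 0], [0, 0, 0, 0, 0, 0, 0], [0, 0, 0, 0, 0, 0, 0]]
  ]
}}

```text
time_s: 6.82
tool_pos: [471.7, -205.1, 294.4]
tcp_rot: [0.701, -0.7, 0.098, -0.097]
contact_force: [0.2, 0.0, -3.0]
gripper_width: 45.1
```

```bash
python3 - <<'E'
from h import *
R,p=tool();print(R.round(3),p)
im=snapshot("wrist")[:,:,::-1];cv2.imwrite("pics/wD.png",im)
cv2.imwrite("pics/c4.png",cv2.resize(im[130:330,185:445],None,fx=3,fy=3,interpolation=cv2.INTER_CUBIC))
E
```

```text
[[ 0.962 -0.002  0.273]
 [-0.273  0.001  0.962]
 [-0.002 -1.     0.001]] [ 471.69192141 -205.10908585  294.36618161]
```

View pics/c4.png

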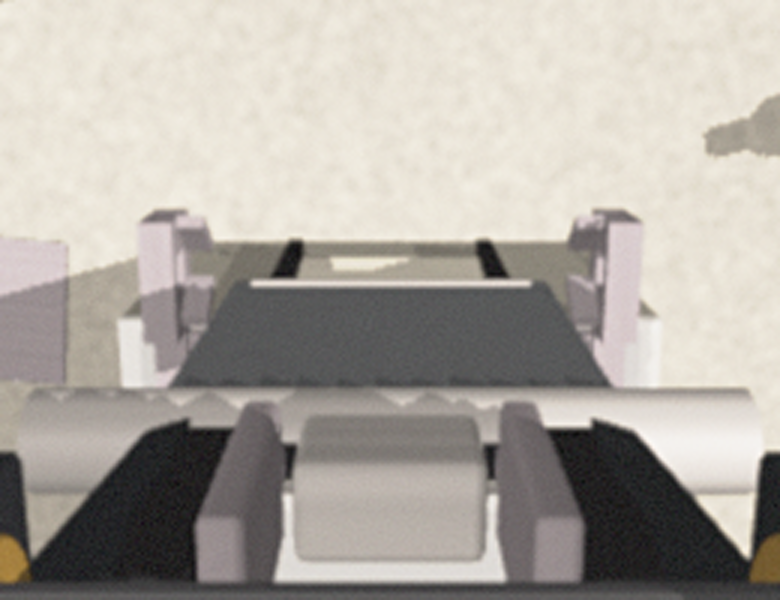

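In the hand the barrel ends are at crop x≈21 and 762, so the door is centred within about 1 mm. Now to box B.

{"api": "jog_arm", "payload": {
  "deltas": [
    [[0, -0.03, 0, 0.15, 0, 0, 0], [0, -0.06, 0, 0.3, 0, 0, 0], [0, -0.09, 0, 0.45, 0, 0, 0], [0, -0.1, 0, 0.5, 0, 0, 0], [0, -0.1, 0, 0.5, 0, 0, 0], [0, -0.1, 0, 0.5, 0, 0, 0], [0, -0.1, 0, 0.5, 0, 0, 0], [0, -0.1, 0, 0.5, 0, 0, 0], [0, -0.07, 0, 0.4, 0, 0, 0], [0, -0.04, 0, 0.2, 0, 0, 0], [0, -0.01, 0, 0.063, 0, 0, 0], [0, 0, 0, 0, 0, -0.078, 0], [0, 0, 0, 0, 0, -0.078, 0], [0, 0, 0, 0, 0, 0, 0], [0, 0, 0, 0, 0, 0, 0], [0, 0, 0, 0, 0, 0, 0]]
  ]
}}

```text
time_s: 8.88
tool_pos: [506.1, 207.0, 295.7]
tcp_rot: [-0.705, 0.705, -0.055, 0.055]
contact_force: [0.4, 0.4, -3.8]
gripper_width: 45.0
```

```bash
python3 - <<'E'
from h import *
R,p=tool();print(R.round(3),p,"yaw",np.degrees(np.arctan2(-R[0,2],R[1,2])))
im=snapshot("wrist")[:,:,::-1];cv2.imwrite("pics/wE.png",im)
cv2.imwrite("pics/c5.png",cv2.resize(im[130:330,185:445],None,fx=3,fy=3,interpolation=cv2.INTER_CUBIC))
d=np.array([505.9,207.6,p[2]])-p;print("to go tool",R.T@d)
E
```

```text
[[ 0.988 -0.     0.154]
 [-0.154 -0.     0.988]
 [-0.    -1.    -0.   ]] [506.12574672 207.04779576 295.70891457] yaw -8.881641821720445
to go tool [-3.08296808e-01 -2.13052307e-05  5.10729073e-01]
```

View pics/c5.png

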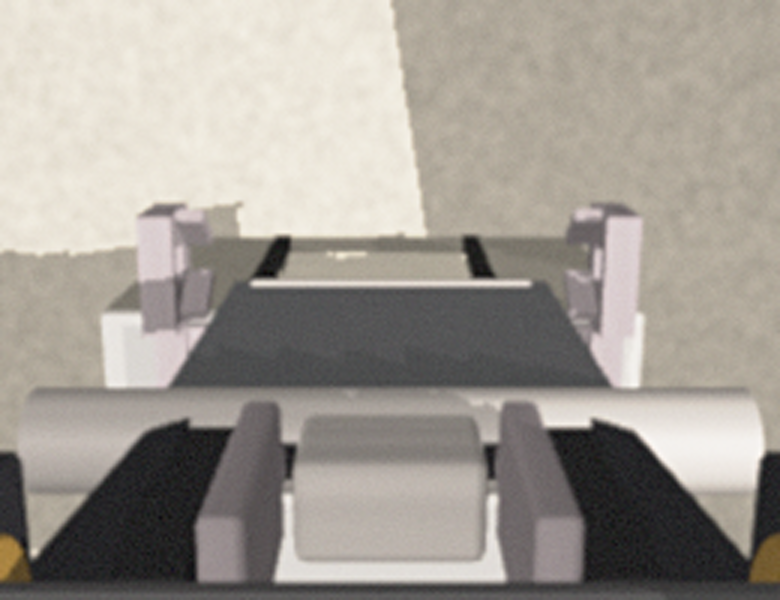

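The plates and barrel line up in the image exactly as they did over box A (plate middle 390, barrel middle 391). Lowering.

{"api": "jog_arm", "payload": {
  "deltas": [
    [[0, 0, 0.1, 0, 0, 0, 0], [0, 0, 0.2, 0, 0, 0, 0], [0, 0, 0.25, 0, 0, 0, 0], [0, 0, 0.25, 0, 0, 0, 0], [0, 0, 0.2, 0, 0, 0, 0], [0, 0, 0.1, 0, 0, 0, 0], [0, 0, 0, 0, 0, 0, 0], [0, 0, 0, 0, 0, 0, 0]]
  ]
}}

```text
time_s: 9.93
tool_pos: [506.7, 207.4, 186.5]
tcp_rot: [0.705, -0.705, 0.054, -0.055]
contact_force: [-0.2, 0.3, -3.1]
gripper_width: 45.4
```

{"api": "jog_arm", "payload": {
  "deltas": [
    [[0, 0, 0.03, 0, 0, 0, 0], [0, 0, 0.03, 0, 0, 0, 0], [0, 0, 0.02, 0, 0, 0, 0], [0, 0, 0.02, 0, 0, 0, 0], [0, 0, 0.02, 0, 0, 0, 0], [0, 0, 0, 0, 0, 0, 0]]
  ]
}}

```text
time_s: 10.68
tool_pos: [506.0, 207.2, 173.5]
tcp_rot: [-0.705, 0.705, -0.055, 0.054]
contact_force: [-0.1, -0.6, -2.1]
gripper_width: 45.0
```

{"api": "jog_arm", "payload": {
  "deltas": [
    [[0, 0, 0.02, 0, 0, 0, 0], [0, 0, 0.02, 0, 0, 0, 0], [0, 0, 0.02, 0, 0, 0, 0], [0, 0, 0.02, 0, 0, 0, 0], [0, 0, 0.02, 0, 0, 0, 0], [0, 0, 0, 0, 0, 0, 0]]
  ]
}}

```text
time_s: 11.42
tool_pos: [506.0, 207.2, 163.5]
tcp_rot: [-0.705, 0.705, -0.055, 0.054]
contact_force: [-0.3, 0.5, -3.8]
gripper_width: 45.2
```

{"api": "jog_arm", "payload": {
  "deltas": [
    [[0, 0, 0.015, 0, 0, 0, 0], [0, 0, 0.015, 0, 0, 0, 0], [0, 0, 0.01, 0, 0, 0, 0], [0, 0, 0, 0, 0, 0, 0]]
  ]
}}

```text
time_s: 11.92
tool_pos: [506.1, 207.2, 159.6]
tcp_rot: [-0.705, 0.705, -0.054, 0.054]
contact_force: [1.1, 1.1, -4.0]
gripper_width: 45.5
```

Still free. On down in 1 mm steps until contact.

{"api": "jog_arm", "payload": {
  "deltas": [
    [[0, 0, 0.01, 0, 0, 0, 0], [0, 0, 0.01, 0, 0, 0, 0], [0, 0, 0, 0, 0, 0, 0]]
  ]
}}

```text
time_s: 12.3
tool_pos: [506.0, 207.3, 157.7]
tcp_rot: [-0.705, 0.705, -0.055, 0.054]
contact_force: [-0.7, -0.6, -2.1]
gripper_width: 45.4
```

{"api": "jog_arm", "payload": {
  "deltas": [
    [[0, 0, 0.01, 0, 0, 0, 0], [0, 0, 0, 0, 0, 0, 0]]
  ]
}}

```text
time_s: 12.55
tool_pos: [506.0, 207.4, 157.2]
tcp_rot: [0.705, -0.705, 0.054, -0.054]
contact_force: [-4.7, -0.2, 4.2]
gripper_width: 45.3
```

Contact at 157.2 mm, the same height as when hung on A, so it is home. Releasing.

{"api": "jog_arm", "payload": {
  "deltas": [
    [[0.65, 0, 0, 0, 0, 0, 0], [0.8, 0, 0, 0, 0, 0, 0], [1, 0, 0, 0, 0, 0, 0], [1, 0, 0, 0, 0, 0, 0], [1, 0, 0, 0, 0, 0, 0], [1, 0, 0, 0, 0, 0, 0]]
  ]
}}

```text
time_s: 13.3
tool_pos: [506.3, 207.2, 156.7]
tcp_rot: [-0.705, 0.705, -0.054, 0.054]
contact_force: [0.1, 0.1, 0.2]
gripper_width: 88.1
```

{"api": "jog_arm", "payload": {
  "deltas": [
    [[1, 0, -0.05, 0, 0, 0, 0], [1, 0, -0.1, 0, 0, 0, 0], [1, 0, -0.25, 0, 0, 0, 0], [1, 0, -0.3, 0, 0, 0, 0], [1, 0, -0.3, 0, 0, 0, 0], [1, 0, -0.1, 0, 0, 0, 0], [1, 0, 0, 0, 0, 0, 0], [1, 0, 0, 0, 0, 0, 0]]
  ]
}}

```text
time_s: 14.3
tool_pos: [505.5, 207.1, 265.4]
tcp_rot: [-0.705, 0.705, -0.055, 0.054]
contact_force: [0.8, -0.3, -0.4]
gripper_width: 88.4
```

```bash
python3 - <<'E'
from h import *
R,p=tool();print(p)
im=snapshot("wrist")[:,:,::-1];cv2.imwrite("pics/wF.png",im)
cv2.imwrite("pics/c6.png",cv2.resize(im[150:300,210:430],None,fx=3.6,fy=3.6,interpolation=cv2.INTER_CUBIC))
E
```

```text
[505.45980704 207.12340325 265.35357262]
```

View pics/c6.png

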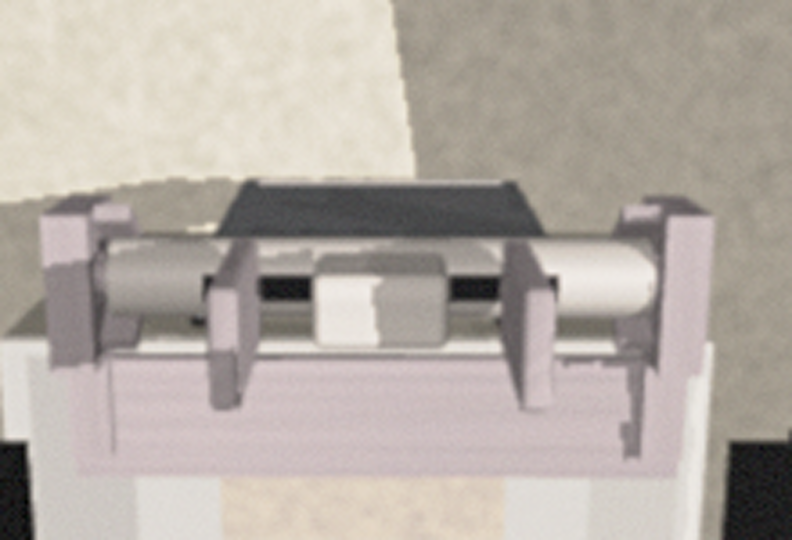

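The picture matches the door as it hung on A: barrel between the plates, tabs 344 px apart. On A they were 349 px apart with the camera about 3 mm lower, so they are fully free and both pins are out. Handing in.

```bash
python3 -c "
from workcell import workorder;print(workorder.job_done())"
```

```text
the job is handed in; nothing more can be done
None
```

The small grey door now hangs in box B's bracket, and I handed the job in at about 14.4 s of robot time; the hand-in gives no verdict.

I squeezed the tabs fully together (45.5 mm wide at 28 N), lifted the door straight off box A, and carried it about 130 mm above hung height. Box B's bracket measured about 5 mm to +y of its box's middle, so I lowered the door there in small steps.

- **Seating:** contact came at a tool height of 157.2 mm, against 157.0 mm when I gripped it hanging on box A. The push was about 7 N, and nothing caught on the end plates.
- **After letting go:** the last wrist picture shows the barrel between both plates and level. The tab spacing matches the free spacing on box A, so both pins look sprung out.
- **Robot clear:** the gripper is open about 110 mm above the door, and the wrist force is near zero.
- **Not checked:** the pins are judged only from the tab spacing. I didn't re-measure the vial and dish afterwards, but nothing was moved near them.

No check failed or disagreed.

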